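# Open the squeeze-and-turn safety jar

### The job

Open the empty amber jar in the bench clamp so that it can be filled: squeeze the two side tabs of its safety cap inwards together, keep them squeezed while you turn the cap anticlockwise (seen from above) until you feel its stop, then lift the cap straight off, set it down gently, right way up, in the shallow steel tray and let go. Never force the cap against the glass neck - not by turning on past the stop, not by pulling before it is free, not by pressing down or sideways - do not drop it, and leave the steel cup and the dropper bottle where they stand.

Things in the scene. Friction and masses are not known exactly. Their poses are not given: they have to be found in the camera images.
- clamp: Grey cast bench clamp bolted to the table, base 150 x 110 x 12 mm; origin: centre of its underside, on the jar's axis. It grips an upright amber glass jar 76 mm across; the jar's shoulder ends 104 mm above the table, rim of its neck (36 mm across) at 138 mm. Jaws and screw stay below 66 mm. The neck has two bayonet lugs, stops and safety teeth, hidden under the cap.
- cap_centre (a point): Centre of the white ribbed cap (50 mm across, 36 mm high, 60 to 130 g), on its axis, 18 mm above its lower edge. x axis points through tab_a, -x through tab_b, z up. The tabs (16 mm wide) stick out near the top: pressing faces 4 to 14 mm above this point, 64 mm across when free, 52 mm when squeezed. Fingertips may reach down to 9 mm below this point.
- cap: The same cap; origin: centre of its lower edge. It sits on the neck with 1 mm play sideways, 1.5 mm up. Squeezed, it turns freely to a hard stop 40 to 84 degrees (0.70 to 1.46 rad) from its start: how far cannot be seen. It comes off only within the last 4 degrees before the stop. 0.1 to 0.2 N m at the stop is plenty: come on it in small steps. A pull over 9 N means not free. Lifted 35 mm it is clear.
- tab_a (a joint): Sprung rocking tab on the cap's +x side, rad: 0 free, 0.36 fully in. Its top goes in, its lower end swings out and takes the catch off the neck's safety tooth; from 0.25 the catch is clear. About 8 N presses it fully in, 20 N does no harm.
- tab_b (a joint): The same tab on the cap's -x side, rad: 0 free, 0.36 fully in, clear of the tooth from 0.25.
- tray: Shallow steel tray, 130 (its x) x 110 x 14 mm, wall and floor 3 mm, fixed to the table; origin: centre of its underside, so the floor's top is 3 mm higher. There is room for the cap round its centre.
- steel_cup: Empty steel measuring cup, 65 mm across, 66 mm high, standing loose behind the clamp; origin: centre of its underside. To be left alone.
- dropper_t1: White dropper bottle with a black top, 21 mm across, 66 mm high, standing loose to the right of the clamp; origin: centre of its underside. To be left alone.
Not all that is in view belongs to the job. Of the things shaped like the cap, the white one is meant.

How it is judged:
On the way, in this order (a step that is already met when the one before it is completed fails the run):
1. both tabs are squeezed in while the cap is still on the neck (value of joint each of tab_a, tab_b above 0.25 rad and z of cap_centre in the frame of clamp below 0.13 m), for 0.2 s.
2. the cap is lifted clear of the neck (z of cap_centre in the frame of clamp above 0.156 m), for 0.1 s.
At the end, for the whole second after the job is handed in: The cap lies still, flat and right way up on the floor of the tray (its centre 18.5 to 23.5 mm above the tray's underside, within 45 mm of the tray's centre, tilted less than 0.07 rad) (horizontal distance between cap_centre and tray below 0.045 m and z of cap_centre in the frame of tray between 0.0185 and 0.0235 m and angle between cap_centre's own z axis and vertical below 0.07 rad and linear speed of cap below 0.01 m/s); the robot touches nothing.
It fails at once if the cap is forced against the jar's neck (contact force between cap and clamp above 50 N).
It fails at once if the cap is dropped: it falls freely, faster than 0.35 m/s (linear speed of cap above 0.35 m/s and contact force between the fingers and cap below 0.2 N).
It fails at once if the cap is pushed hard into the tray (contact force between cap and tray above 60 N).
It fails at once if the steel cup is moved by more than 20 mm (distance of steel_cup from where it was at the start of the episode above 0.02 m).
It fails at once if the dropper bottle is moved by more than 20 mm (distance of dropper_t1 from where it was at the start of the episode above 0.02 m).
It also fails if it takes over 67 s, if anything falls off the work surface, if the arm or the gripper's body presses on something with over 40 N, if the wrist force passes 120 N, or if a joint passes its speed limit or range.

### The arm

A 6-joint arm with a two-finger parallel gripper is mounted at the origin on a cart in front of the work surface, level with it; the furniture and walls round the work are solid. World frame = base frame: x ahead of the robot, y to its left, z up, the work surface at z = 0. Lengths are in m, angles in rad, forces in N, time in s.
With the tool pointing down it reaches from about 0.4 to 0.825 m from the base axis. Payload 7 kg.
Tool frame: the origin (TCP) lies at the very end of the fingers, on their centre line; the grasp point (between the pads) lies behind it (pinch_z is the z of the grasp point in the tool frame, in m); z points along the fingers, y is the line along which they close (so a half turn about z gives the same grasp; the last joint's range is limited). The gripper opens to 85 mm and grips with 20 to 120 N. Pads are 22 mm wide; open, the fingers measure 114 mm over their backs; the gripper's body (76 mm by 85 mm) begins 54 mm behind the grasp point. The pads swing forward as they close: fully open they stand 13 mm farther back than shut.
Start: joints at [0.288, 0.359, 0.012, 0, -1.224, -0.288], TCP at [0.675, -0, 0.191] pointing down, gripper open.
Joint ranges: [-3.07, 3.07], [-1.43, 2.12], [-1.02, 1.25], [-3.03, 1.67], [-3.05, -0], [-3.03, 3.03]. Speed limits (rad/s): [2.39, 2.39, 3.01, 3.14, 3.14, 3.14].

### API

Orientations are given as a unit quaternion [x, y, z, w].
In Python, from plant import * gives the robot as it stands.
- The arm moves only by the shell command python3 -m pendant 'ROWS' [FORCE]. ROWS is text: rows parted by semicolons, each of 5 numbers parted by spaces: the shift along the tool's x, y, z each as a share of 0.12 m, from -1 to 1, then the turn about the tool's z as a share of pi/2 rad, from -1 to 1, then the opening, from 0 (shut) to 1 (fully open). A call has exactly 8 rows; each row is the pose to reach, as a shift and turn from the pose commanded when the call began, along the tool's axes at that moment; what a row does not reach only later rows make up. A row lasts 1/8 s, in which the tool goes at most 62.5 mm and 10.7 degrees, less where a joint would pass 70% of its speed; a pose out of reach is approached as far as the arm can. A call with a number of a shift or a turn outside -1 to 1 is refused whole. A call with a gripper value outside its range is refused whole. The fingers move at their own pace and stop on an object; FORCE is the grip in N (left out, the last holds). Time passes only in rows, so rows that repeat a pose let the fingers close, or fill a call up. It gives the time, the measured TCP pose, the force, the opening and the grip force at its end, in the units of the state.
- get_state(): the state, without advancing time (a new reading comes with each control period).
- camera(name): name is "scene" or "side" or "wrist"; returns a dict with "pixels" (384x512x3 uint8, blue, green, red), "K" (3x3 intrinsics, pixels), "R" (3x3) and "t" (3): a world point X has camera coordinates R X + t. Camera axes: x right, y down, z forward; pixel columns grow to the right and rows downward; lengths in m; the calibration is good to about 2 mm. A picture is of the moment at which its call begins. There is no depth.
- job_done(): hands the job in; it is judged then, once.
The state is a dict: "t": time; "joints": joint angles; "dq": joint speeds; "tau": joint torques, N m; "tcp_pos": TCP position; "ee_rot": TCP orientation; "contact_force": force on the tool from outside, world axes, zero at the start; "moment": the same for the moment, N m; "finger_gap": finger opening in m; "grip_force": force on a finger pad.
Only numpy, scipy, OpenCV 4.12 (cv2) and the standard library are available. Lean on these libraries where they do the work, as an engineer would, in place of code of your own. Each camera call takes 0.05 s, during which the arm holds its last target. There are 200 camera calls.

## Working session

There is one attempt and no reset: what is moved stays moved. The work goes in short steps, Python scripts to look and compute and a shell command to move; the robot and the scene stay as the last step left them, time stands still between calls to the robot, and variables do not carry over. Pictures are saved under pics/ and viewed, at most 10 in all, crops included, and the job is handed in when it is done.

```bash
ls; mkdir -p pics; python3 - <<'E'
from plant import *
import cv2
s=get_state(); print(s)
try: print(pinch_z)
except Exception as e: print(e)
for n in ("scene","side","wrist"):
    c=camera(n); cv2.imwrite(f"pics/{n}0.png",c["pixels"]); print(n,c["K"].tolist(),c["R"].tolist(),c["t"].tolist())
a=cv2.imread("pics/scene0.png");b=cv2.imread("pics/side0.png")
E
```

```text
pics
{'t': 0.0, 'joints': array([ 2.88153920e-01,  3.59360799e-01,  1.10304321e-02, -3.47668800e-04,
       -1.22410860e+00, -2.88117354e-01]), 'dq': array([-0.00100659,  0.00068688, -0.00011392, -0.0010084 , -0.00175795,
       -0.00057213]), 'tau': array([ 2.55543900e-04, -5.83324420e+01,  2.93422562e+01,  6.93659976e+00,
       -6.00149287e-03, -1.14765509e-06]), 'tcp_pos': array([ 6.74432351e-01, -2.96489375e-06,  1.90468692e-01]), 'ee_rot': array([-7.07077599e-01,  7.07135466e-01,  5.35435403e-04, -6.43884048e-04]), 'contact_force': array([-0.28454362, -0.2733383 , -0.20158444]), 'moment': array([0.03970684, 0.04555882, 0.01920873]), 'grip_force': 0.0, 'finger_gap': 0.08515691081026726}
-0.0187
scene [[386.1035303839696, 0.0, 253.21133297952315], [0.0, 386.1035303839696, 193.06746635321434], [0.0, 0.0, 1.0]] [[0.7714375931620902, -0.6362923834329709, -0.004005326637201655], [-0.32690039337516436, -0.39091618955024704, -0.8604188895873208], [0.5459122389793478, 0.6650688201477382, -0.509571674840597]] [-0.38953797195196116, 0.3101009690221564, 0.5397993196432262]
side [[493.6858166802003, 0.0, 258.0451079333463], [0.0, 493.6858166802003, 182.79480927144627], [0.0, 0.0, 1.0]] [[-0.9914445413346396, -0.1297131961564675, -0.014567367662689915], [-0.07549962525857816, 0.660922486402477, -0.7466466858919165], [0.10647782888263858, -0.7391589502336029, -0.6650612890899588]] [0.5988145801499467, 0.06580193305046457, 1.1149490228419379]
wrist [[301.3526329637269, 0.0, 252.7757934011526], [0.0, 301.3526329637269, 190.1180178063052], [0.0, 0.0, 1.0]] [[-0.999998837922955, -0.000417195028617567, 0.0014663222863171542], [2.4939381183417512e-05, 0.9572218821541969, 0.28935491650083234], [-0.0015243132114233762, 0.28935461681729646, -0.9572207593840353]] [0.6742075322997471, -0.03678155844029872, 0.3808195150324578]
```

View pics/scene0.png

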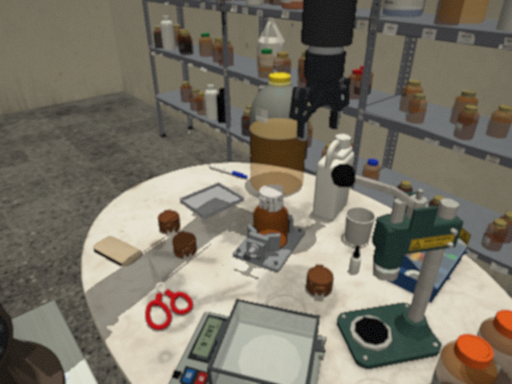

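View pics/side0.png

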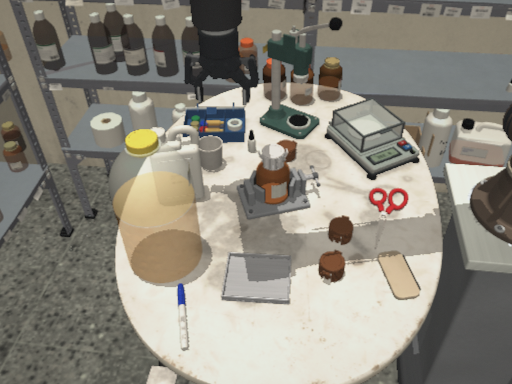

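View pics/wrist0.png

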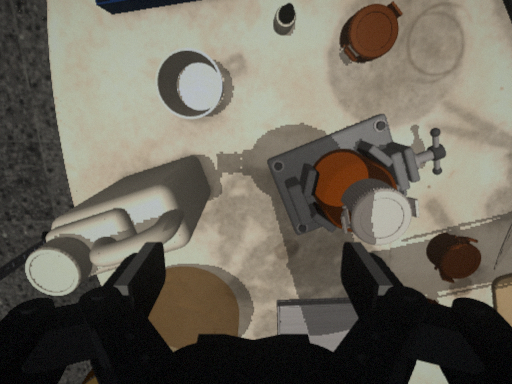

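```bash
python3 - <<'E'
import cv2,numpy as np
f=lambda n,x,y,w,h,s:cv2.resize(cv2.imread(f"pics/{n}0.png")[y:y+h,x:x+w],(w*s,h*s),interpolation=cv2.INTER_CUBIC)
w=f("wrist",250,110,200,150,4)
cv2.imwrite("pics/cw.png",w)
a=f("side",215,130,100,75,4); b=f("side",210,235,100,75,4); c=f("scene",230,175,100,75,4); d=f("scene",165,170,100,75,4)
cv2.imwrite("pics/cs.png",np.vstack([np.hstack([a,b]),np.hstack([c,d])]))
E
```

```text
(no output)
```

View pics/cw.png

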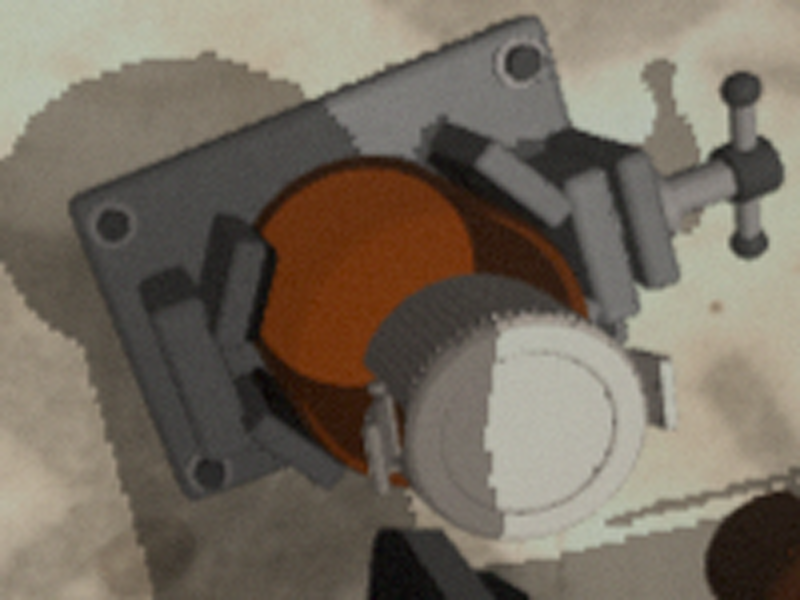

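View pics/cs.png

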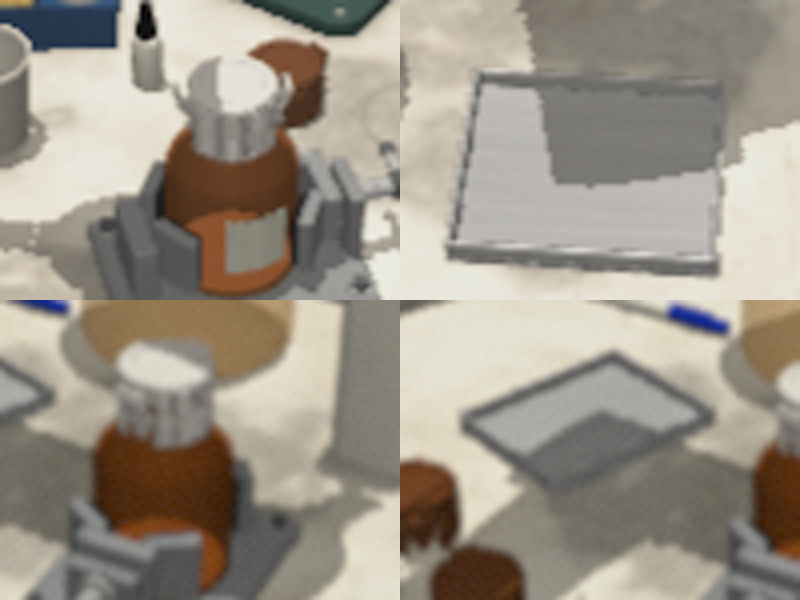

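```bash
cat > h.py <<'E'
import numpy as np, cv2
from scipy.optimize import least_squares
from plant import *
def cams(names=("scene","side","wrist")): return {n:camera(n) for n in names}
def ray(c,p):
    R=np.array(c["R"]); t=np.array(c["t"]); d=R.T@np.linalg.inv(c["K"])@[p[0],p[1],1]; return -R.T@t,d/np.linalg.norm(d)
def atz(c,p,z):
    o,d=ray(c,p); return o+d*(z-o[2])/d[2]
def proj(c,X):
    q=np.array(c["K"])@(np.array(c["R"])@X+np.array(c["t"])); return q[:2]/q[2]
def tri(cp):
    A=0;b=0
    for c,p in cp:
        o,d=ray(c,p); M=np.eye(3)-np.outer(d,d); A=A+M; b=b+M@o
    X=np.linalg.solve(A,b); return X,[np.linalg.norm((np.eye(3)-np.outer(d,d))@(X-o))*1e3 for o,d in (ray(c,p) for c,p in cp)]
E
python3 - <<'E'
from h import *
np.set_printoptions(precision=4,suppress=True)
C=cams(); S,D,W=C["scene"],C["side"],C["wrist"]
cr=lambda x,y:(250+x/4,110+y/4)
print("captop",tri([(W,cr(526,426)),(D,(273.2,149.7)),(S,(271.2,190.5))]),tri([(D,(273.2,149.7)),(S,(271.2,190.5))])[0])
for z in (.140,.145): print(z,atz(W,cr(526,426),z),atz(D,(273.2,149.7),z),atz(S,(271.2,190.5),z))
for z in (.128,.133):
  a,b=atz(W,cr(660,392),z),atz(W,cr(384,440),z); print("tabs wrist",a,b,np.linalg.norm(a-b),np.degrees(np.arctan2(*(a-b)[[1,0]])))
  a,b=atz(D,(215+285/4,130+92/4),z),atz(D,(215+180/4,130+97/4),z); print("tabs side",a,b,np.linalg.norm(a-b),np.degrees(np.arctan2(*(a-b)[[1,0]])))
for n,c,P in (("S",S,[(181.25,200),(218.25,183.25),(243,198),(205,217)]),("D",D,[(230,253),(290.5,256.2),(289.3,299),(223,296.5)])):
  Q=np.array([atz(c,p,.014) for p in P]); print(n,Q,Q.mean(0),[np.linalg.norm(Q[i]-Q[i-1]) for i in range(4)])
print("clamp",[atz(W,cr(*p),.012) for p in [(75,200),(540,18),(192,497)]])
print("cup",atz(W,(190,83),.066),"dropper",atz(W,(286,15),.066))
print("jug/white lid",atz(W,(56,271),.2),"amber cyl",atz(W,(195,305),.12))
E
```

```text
captop (array([0.5676, 0.018 , 0.1425]), [np.float64(0.7368385499592072), np.float64(1.0490078115095478), np.float64(0.49937793329616764)]) [0.567  0.0175 0.1427]
0.14 [0.5671 0.0192 0.14  ] [0.5668 0.0147 0.14  ] [0.571  0.0211 0.14  ]
0.145 [0.5694 0.0172 0.145 ] [0.5662 0.0211 0.145 ] [0.5653 0.0148 0.145 ]
tabs wrist [0.5334 0.0161 0.128 ] [0.5925 0.0273 0.128 ] 0.06015161630074024 -169.20731361375115
tabs side [0.5388 0.0078 0.128 ] [0.5954 0.0186 0.128 ] 0.05761020211497046 -169.21792514984753
tabs wrist [0.5363 0.0142 0.133 ] [0.5942 0.0253 0.133 ] 0.058931883635656254 -169.20731361375113
tabs side [0.5383 0.0142 0.133 ] [0.5945 0.0249 0.133 ] 0.05718114831431893 -169.2179251498476
S [[0.505  0.294  0.014 ]
 [0.6303 0.3056 0.014 ]
 [0.6344 0.1989 0.014 ]
 [0.509  0.1884 0.014 ]] [0.5697 0.2467 0.014 ] [np.float64(0.10567180122577233), np.float64(0.12584698830649643), np.float64(0.10678927649338642), np.float64(0.12586426144073457)]
D [[0.635  0.2081 0.014 ]
 [0.5103 0.2019 0.014 ]
 [0.5041 0.3061 0.014 ]
 [0.6298 0.3156 0.014 ]] [0.5698 0.2579 0.014 ] [np.float64(0.10756826192762718), np.float64(0.12477118705545479), np.float64(0.10438816330262013), np.float64(0.12596197584981453)]
clamp [array([ 0.6551, -0.0035,  0.012 ]), array([ 0.5201, -0.0575,  0.012 ]), array([0.6151, 0.0955, 0.012 ])]
cup [ 0.7353 -0.0895  0.066 ] dropper [ 0.6445 -0.1479  0.066 ]
jug/white lid [0.8043 0.0337 0.2   ] amber cyl [0.7322 0.122  0.12  ]
```

```bash
python3 -m pendant '-0.05 0.2 0 -0.03 1; -0.1 0.5 0 -0.08 1; -0.15 0.8 0 -0.12 1; -0.152 0.896 0 -0.12 1; -0.152 0.896 0 -0.12 1; -0.152 0.896 0 -0.12 1; -0.152 0.896 0 -0.12 1; -0.152 0.896 0 -0.12 1' 20; python3 - <<'E'
from h import *
np.set_printoptions(precision=4,suppress=True)
C=cams(); S,D=C["scene"],C["side"]
print("base",atz(S,(275,180),0),atz(D,(166,255),0))
print("top",tri([(S,(278,128)),(D,(155,196))]))
cv2.imwrite("pics/w1.png",cv2.resize(C["wrist"]["pixels"],(768,576)))
im=D["pixels"][90:240,190:340]; im2=S["pixels"][90:240,190:340]
cv2.imwrite("pics/c1.png",np.hstack([cv2.resize(i,(400,400),interpolation=2) for i in (im,im2)]))
s=get_state();print(s["tcp_pos"],s["ee_rot"],s["joints"],s["contact_force"])
E
```

```text
t: 1.3
tcp_pos: [0.5678, 0.0181, 0.191]
ee_rot: [0.77, -0.638, -0.0, 0.0]
contact_force: [0.3, 0.0, -0.5]
finger_gap: 0.0853
grip_force: 0.0
base [0.7822 0.2365 0.    ] [0.7703 0.2177 0.    ]
top (array([0.7682, 0.2161, 0.1691]), [np.float64(0.4933798233933687), np.float64(0.49337982339322506)])
[0.5676 0.0181 0.1912] [ 0.7704 -0.6375 -0.0001  0.0002] [ 0.3765  0.1839 -0.2287 -0.     -1.1586 -0.1882] [-0.5224 -0.0405  0.3816]
```

View pics/c1.png

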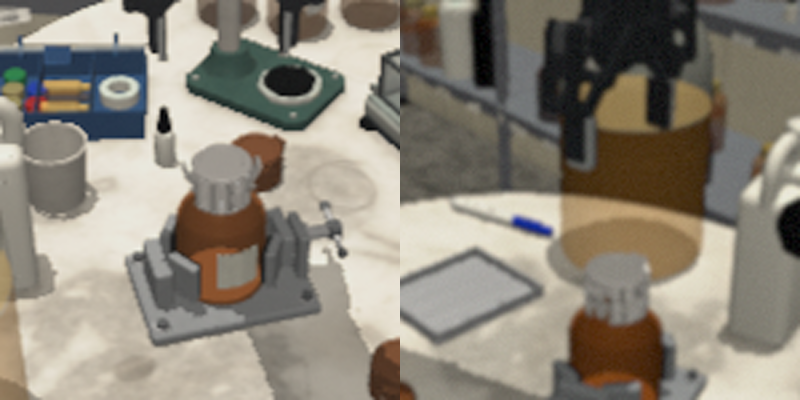

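```bash
python3 -m pendant '0 0 0.1 0 1; 0 0 0.2 0 1; 0 0 0.3 0 1; 0 0 0.4 0 1; 0 0 0.5 0 1; 0 0 0.58 0 1; 0 0 0.62 0 1; 0 0 0.625 0 1'; python3 - <<'E'
from h import *
C=cams(); S,D=C["scene"],C["side"]
f=lambda c,x,y,w,h:cv2.resize(c["pixels"][y:y+h,x:x+w],(400,400),interpolation=2)
cv2.imwrite("pics/c2.png",np.hstack([f(D,233,110,80,80),f(S,231,155,80,80)]))
s=get_state();print(s["tcp_pos"],s["contact_force"],s["moment"])
d=np.array([-.983,-.186,0])
for c in (D,S): print([proj(c,s["tcp_pos"]+d*k*.05+[0,0,h]) for k in(1,-1) for h in (0,.013)])
E
```

```text
t: 2.45
tcp_pos: [0.5674, 0.0182, 0.1162]
ee_rot: [0.771, -0.637, -0.0, 0.0]
contact_force: [0.5, 0.5, 0.6]
finger_gap: 0.0858
grip_force: 0.0
[0.56775736 0.01828235 0.11678272] [ 0.00191783  0.83939695 -0.3267737 ] [-0.01411924 -0.03121648 -0.02762319]
[array([295.22527688, 157.96575136]), array([295.43689643, 153.31804771]), array([249.79381866, 160.11204337]), array([249.64033531, 155.46741678])]
[array([255.3953785 , 211.42201376]), array([255.3879894 , 205.91938358]), array([284.80047028, 191.75918053]), array([285.02870254, 186.53780781])]
```

View pics/c2.png

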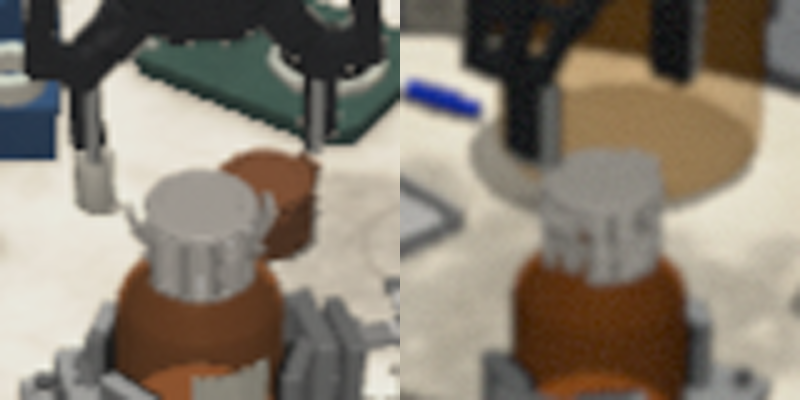

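```bash
python3 - <<'E'
from h import *
C=cams(); S,D,W=C["scene"],C["side"],C["wrist"]
print(tri([(D,(251.5,140)),(S,(288.5,171))]),tri([(D,(296,139.8)),(S,(257,187.5))]))
cv2.imwrite("pics/w2.png",W["pixels"])
s=get_state()
d=np.array([-.983,-.186,0])
for h in (0,.02,.055): print(h,[proj(W,s["tcp_pos"]+d*k*.0425+[0,0,h]) for k in(1,-1)])
E
```

```text
(array([0.61489816, 0.02033642, 0.16886495]), [np.float64(2.7774133345474445), np.float64(2.777413334547392)]) (array([0.52070551, 0.00986991, 0.16893011]), [np.float64(2.5359572247486692), np.float64(2.5359572247486075)])
0 [array([317.46634359, 218.21488914]), array([187.65702838, 217.92503736])]
0.02 [array([324.38437382, 231.02213346]), array([180.63582144, 230.69977661])]
0.055 [array([340.89359716, 261.58540798]), array([163.88097027, 261.18440076])]
```

View pics/w2.png

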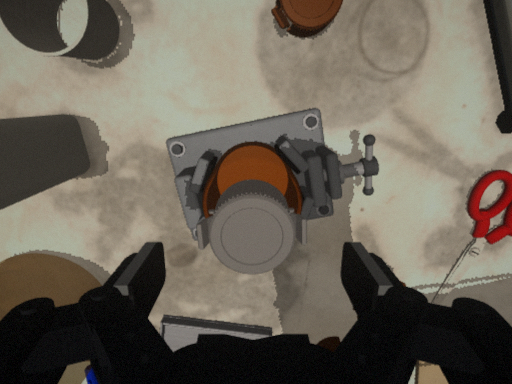

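```bash
python3 - <<'E'
from h import *
np.set_printoptions(precision=4,suppress=True)
W=camera("wrist"); R=np.array(W["R"]);t=np.array(W["t"]); s=get_state()
c=-R.T@t; print("cam",c,"tcp",s["tcp_pos"], s["finger_gap"])
X=np.array([.5676,.018,.1425]); print("cap top pred",proj(W,X),"width",301.35*.05/(R@X+t)[2],"vs seen 252,232 / 83")
X[2]=.138
print("base corners pred for image(178,149),(311,121)",[proj(W,np.array(p)) for p in ([.6551,-.0035,.012],[.5201,-.0575,.012])])
print(np.abs(W["pixels"].astype(int)-cv2.imread("pics/w2.png")).mean())
E
python3 -c "
import plant;print([n for n in dir(plant) if not n.startswith('_')])"
```

```text
cam [ 0.5814 -0.0551  0.3004] tcp [0.5676 0.0182 0.1167] 0.08544624357377281
cap top pred [252.6175 234.6512] width 87.25815600454229 vs seen 252,232 / 83
base corners pred for image(178,149),(311,121) [array([166.7224, 139.4256]), array([318.5859, 109.3426])]
2.5875345865885415
['IKError', 'camera', 'get_state', 'job_done', 'pinch_z']
```

```bash
python3 -m pendant '0 0 0 0 0.66; 0 0 0 0 0.66; 0 0 0 0 0.66; 0 0 0 0 0.66; 0 0 0 0 0.66; 0 0 0 0 0.66; 0 0 0 0 0.66; 0 0 0 0 0.66' 20; python3 - <<'E'
from h import *
C=cams(); S,D,W=C["scene"],C["side"],C["wrist"]
f=lambda c,x,y:cv2.resize(c["pixels"][y:y+80,x:x+80],(400,400),interpolation=2)
cv2.imwrite("pics/c3.png",np.hstack([f(D,233,110),f(S,231,155)]))
E
```

```text
t: 3.8
tcp_pos: [0.5675, 0.0182, 0.1164]
ee_rot: [0.77, -0.637, -0.0, 0.0]
contact_force: [-0.7, 0.4, 0.4]
finger_gap: 0.0566
grip_force: 0.0
```

View pics/c3.png

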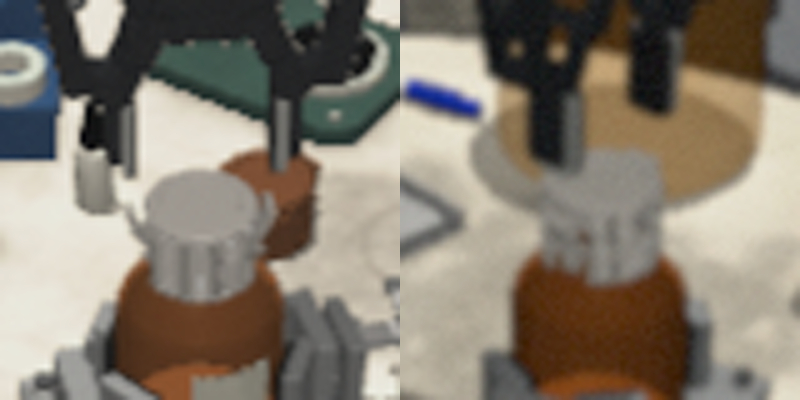

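```bash
python3 - <<'E'
from h import *
C=cams(("scene","side")); S,D=C["scene"],C["side"]
print(tri([(D,(258,145)),(S,(283,177.3))]),tri([(D,(290,143.6)),(S,(262.5,188.8))]))
s=get_state();print(s["tcp_pos"])
E
```

```text
(array([0.60104308, 0.02198847, 0.15802319]), [np.float64(2.972759202900615), np.float64(2.972759202900686)]) (array([0.53419824, 0.0109407 , 0.15964085]), [np.float64(3.934124579027756), np.float64(3.9341245790278507)])
[0.56746115 0.01819945 0.11641199]
```

```bash
python3 -m pendant '0 0 0 0 1; 0 0 0 0 1; 0 0 0 0 1; 0 0 0 0 1; 0 0 0.08 0 1; 0 0 0.16 0 1; 0 0 0.24 0 1; 0 0 0.24 0 1' 20;  python3 -m pendant '0 0 0.03 0 1; 0 0 0.06 0 1; 0 0 0.085 0 1; 0 0 0.085 0 0.8; 0 0 0.085 0 0.8; 0 0 0.085 0 0.8; 0 0 0.085 0 0.8; 0 0 0.085 0 0.8' 20; python3 - <<'E'
from plant import *
s=get_state(); print(s["contact_force"],s["moment"],s["joints"])
E
```

```text
t: 5.05
tcp_pos: [0.5667, 0.018, 0.0863]
ee_rot: [0.77, -0.637, -0.001, 0.001]
contact_force: [0.3, -0.7, -0.8]
finger_gap: 0.086
grip_force: 0.0
t: 6.05
tcp_pos: [0.5675, 0.0182, 0.0775]
ee_rot: [0.771, -0.637, 0.0, -0.0]
contact_force: [1.4, -0.3, 0.8]
finger_gap: 0.068
grip_force: 0.0
[ 1.43144816 -0.30924045  0.75163402] [0.00022179 0.02692561 0.00484369] [ 3.76678740e-01  2.84893510e-01 -3.78494952e-01  5.63808564e-05
 -9.07261885e-01 -1.88216422e-01]
```

```bash
python3 -m pendant '0 0 0 0 0.74; 0 0 0 0 0.72; 0 0 0 0 0.7; 0 0 0 0 0.68; 0 0 0 0 0.68; 0 0 0 0 0.68; 0 0 0 0 0.68; 0 0 0 0 0.68' 20; python3 - <<'E'
from h import *
C=cams(("scene","side")); S,D=C["scene"],C["side"]
f=lambda c,x,y:cv2.resize(c["pixels"][y:y+80,x:x+80],(400,400),interpolation=2)
cv2.imwrite("pics/c4.png",np.hstack([f(D,233,110),f(S,231,155)]))
s=get_state(); print(s["contact_force"],s["moment"],s["finger_gap"],s["grip_force"])
E
```

```text
t: 7.05
tcp_pos: [0.5682, 0.0183, 0.0783]
ee_rot: [0.771, -0.637, 0.001, -0.001]
contact_force: [0.5, 0.2, 6.8]
finger_gap: 0.0583
grip_force: 4.7
[0.02674855 0.3838777  6.83393388] [ 0.07565418  0.02208733 -0.03924047] 0.05794821116990468 4.727516829734668
```

```bash
python3 -m pendant '0 0 -0.01 0 0.66; 0 0 -0.015 0 0.64; 0 0 -0.02 0 0.62; 0 0 -0.02 0 0.58; 0 0 -0.02 0 0.5; 0 0 -0.02 0 0.5; 0 0 -0.02 0 0.5; 0 0 -0.02 0 0.5' 20; python3 - <<'E'
from h import *
C=cams(("scene","side")); S,D=C["scene"],C["side"]
f=lambda c,x,y:cv2.resize(c["pixels"][y:y+80,x:x+80],(400,400),interpolation=2)
cv2.imwrite("pics/c5.png",np.hstack([f(D,233,110),f(S,231,155)]))
s=get_state(); print(s["contact_force"],s["moment"],s["finger_gap"],s["grip_force"])
E
```

```text
t: 8.15
tcp_pos: [0.5677, 0.0183, 0.08]
ee_rot: [0.771, -0.637, 0.0, -0.0]
contact_force: [0.6, 0.5, 5.3]
finger_gap: 0.0517
grip_force: 20.7
[0.37968081 0.51556413 4.95816795] [ 0.14150483 -0.25544452 -0.01902497] 0.05187170416680683 20.73022089623919
```

View pics/c5.png

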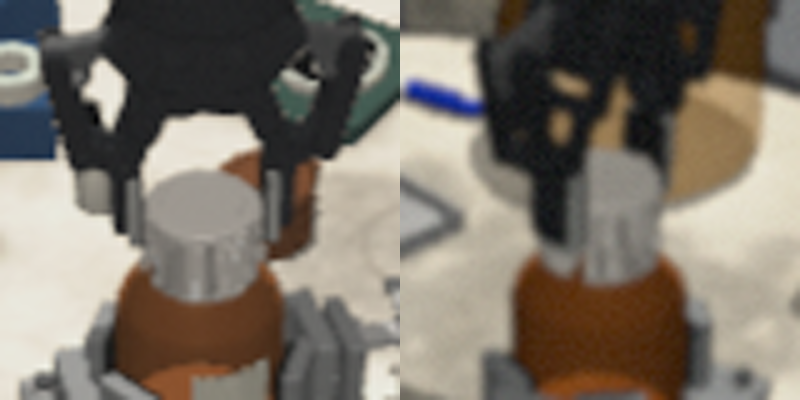

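```bash
cat > st.py <<'E'
from plant import *
import numpy as np
np.set_printoptions(precision=3,suppress=True)
for _ in range(1):
    s=get_state(); q=s["ee_rot"]; print("F",s["contact_force"],"M",s["moment"],"gap",round(s["finger_gap"],4),"grip",round(s["grip_force"],1),"yaw",round(2*np.degrees(np.arctan2(q[0],-q[1]))-90-10.8,2),s["tcp_pos"])
E
python3 -m pendant '0 0 -0.006 0 0.5; 0 0 -0.006 -0.05 0.5; 0 0 -0.006 -0.1 0.5; 0 0 -0.006 -0.15 0.5; 0 0 -0.006 -0.2 0.5; 0 0 -0.006 -0.25 0.5; 0 0 -0.006 -0.3 0.5; 0 0 -0.006 -0.3 0.5' >/dev/null; python3 st.py
```

```text
F [ 5.865 -0.767 -0.689] M [-0.148 -1.833 -0.035] gap 0.0514 grip 21.4 yaw 27.06 [0.568 0.018 0.08 ]
```

```bash
python3 -m pendant '0.003 -0.003 0 0 0.5; 0.003 -0.004 0 0 0.5; 0.003 -0.004 0 -0.04 0.5; 0.003 -0.004 0 -0.08 0.5; 0.003 -0.004 0 -0.11 0.5; 0.003 -0.004 0 -0.11 0.5; 0.003 -0.004 0 -0.11 0.5; 0.003 -0.004 0 -0.11 0.5' >/dev/null; python3 st.py
```

```text
F [ 5.257 -0.568  0.138] M [-0.266 -2.075 -0.022] gap 0.0516 grip 21.3 yaw 36.89 [0.569 0.018 0.081]
```

```bash
python3 -m pendant '0.003 -0.003 0 0 0.5; 0.006 -0.0055 0 0 0.5; 0.006 -0.0055 0 0 0.5; 0.006 -0.0055 0 0 0.5; 0.006 -0.0055 0 0 0.5; 0.006 -0.0055 0 -0.01 0.5; 0.006 -0.0055 0 -0.02 0.5; 0.006 -0.0055 0 -0.02 0.5' >/dev/null; python3 st.py;  python3 st.py
```

```text
F [ 2.638 -0.178 -0.475] M [-0.195 -0.967 -0.039] gap 0.0513 grip 21.4 yaw 38.71 [0.569 0.018 0.08 ]
F [ 2.638 -0.178 -0.475] M [-0.195 -0.967 -0.039] gap 0.0513 grip 21.4 yaw 38.71 [0.569 0.018 0.08 ]
```

```bash
python3 -m pendant '0.003 -0.003 0 0 0.5; 0.006 -0.006 0 0 0.5; 0.006 -0.006 0 -0.01 0.5; 0.006 -0.006 0 -0.02 0.5; 0.006 -0.006 0 -0.03 0.5; 0.006 -0.006 0 -0.03 0.5; 0.006 -0.006 0 -0.03 0.5; 0.006 -0.006 0 -0.03 0.5' >/dev/null; python3 st.py
```

```text
F [-0.259 -1.053 -0.946] M [ 0.019 -0.05  -0.03 ] gap 0.0519 grip 21.4 yaw 41.4 [0.57  0.018 0.081]
```

```bash
python3 -m pendant '0 0 0 -0.01 0.5; 0 0 0 -0.02 0.5; 0 0 0 -0.03 0.5; 0 0 0 -0.04 0.5; 0 0 0 -0.04 0.5; 0 0 0 -0.04 0.5; 0 0 0 -0.04 0.5; 0 0 0 -0.04 0.5' >/dev/null; python3 st.py
```

```text
F [-1.061 -0.647 -1.304] M [-0.018  0.028 -0.052] gap 0.0514 grip 21.4 yaw 45.0 [0.57  0.018 0.081]
```

Forces are near zero now; the turn goes on in small steps.

```bash
python3 -m pendant '0 0 0 -0.01 0.5; 0 0 0 -0.02 0.5; 0 0 0 -0.03 0.5; 0 0 0 -0.04 0.5; 0 0 0 -0.04 0.5; 0 0 0 -0.04 0.5; 0 0 0 -0.04 0.5; 0 0 0 -0.04 0.5' >/dev/null; python3 st.py
```

```text
F [-0.815  0.169 -1.694] M [-0.011  0.027  0.024] gap 0.0515 grip 21.4 yaw 48.6 [0.57  0.018 0.081]
```

```bash
python3 - <<'E'
from plant import *
exit()
E
python3 -m pendant '0 0 0 -0.01 0.5; 0 0 0 -0.02 0.5; 0 0 0 -0.03 0.5; 0 0 0 -0.03 0.5; 0 0 0 -0.03 0.5; 0 0 0 -0.03 0.5; 0 0 0 -0.03 0.5; 0 0 0 -0.03 0.5' >/dev/null; python3 st.py
```

```text
F [-0.272 -0.091 -0.5  ] M [-0.021 -0.016 -0.028] gap 0.0517 grip 21.4 yaw 51.3 [0.57  0.018 0.081]
```

```bash
python3 -m pendant '0 0 0 -0.01 0.5; 0 0 0 -0.02 0.5; 0 0 0 -0.03 0.5; 0 0 0 -0.03 0.5; 0 0 0 -0.03 0.5; 0 0 0 -0.03 0.5; 0 0 0 -0.03 0.5; 0 0 0 -0.03 0.5' |head -1; python3 st.py
```

```text
t: 16.25
F [ 0.003  0.126 -0.649] M [-0.009 -0.035 -0.   ] gap 0.0513 grip 21.4 yaw 54.0 [0.57  0.018 0.081]
```

```bash
python3 -m pendant '0 0 0 -0.01 0.5; 0 0 0 -0.02 0.5; 0 0 0 -0.03 0.5; 0 0 0 -0.03 0.5; 0 0 0 -0.03 0.5; 0 0 0 -0.03 0.5; 0 0 0 -0.03 0.5; 0 0 0 -0.03 0.5' >/dev/null; python3 st.py
```

```text
F [ 0.999 -0.402 -0.695] M [ 0.203  0.015 -0.009] gap 0.0513 grip 21.4 yaw 56.7 [0.57  0.018 0.081]
```

```bash
python3 -m pendant '0 0 0 -0.01 0.5; 0 0 0 -0.02 0.5; 0 0 0 -0.03 0.5; 0 0 0 -0.03 0.5; 0 0 0 -0.03 0.5; 0 0 0 -0.03 0.5; 0 0 0 -0.03 0.5; 0 0 0 -0.03 0.5' >/dev/null; python3 st.py
```

```text
F [0.145 2.337 0.366] M [ 0.537 -0.27  -0.044] gap 0.0514 grip 21.4 yaw 59.4 [0.57  0.018 0.081]
```

```bash
python3 -m pendant '0 0 0 -0.01 0.5; 0 0 0 -0.02 0.5; 0 0 0 -0.03 0.5; 0 0 0 -0.03 0.5; 0 0 0 -0.03 0.5; 0 0 0 -0.03 0.5; 0 0 0 -0.03 0.5; 0 0 0 -0.03 0.5' >/dev/null; python3 st.py
```

```text
F [ 2.091  2.296 -0.869] M [ 1.113 -0.634 -0.05 ] gap 0.051 grip 21.4 yaw 62.1 [0.57  0.018 0.081]
```

```bash
python3 -m pendant '0.001 -0.005 0 0 0.5; 0.001 -0.009 0 0 0.5; 0.001 -0.009 0 -0.01 0.5; 0.001 -0.009 0 -0.02 0.5; 0.001 -0.009 0 -0.02 0.5; 0.001 -0.009 0 -0.02 0.5; 0.001 -0.009 0 -0.02 0.5; 0.001 -0.009 0 -0.02 0.5' >/dev/null; python3 st.py
```

```text
F [-0.786  0.407 -0.217] M [-0.024 -0.053 -0.003] gap 0.0517 grip 21.4 yaw 63.9 [0.57  0.019 0.081]
```

```bash
python3 -m pendant '0 0 0 -0.01 0.5; 0 0 0 -0.02 0.5; 0 0 0 -0.03 0.5; 0 0 0 -0.03 0.5; 0 0 0 -0.03 0.5; 0 0 0 -0.03 0.5; 0 0 0 -0.03 0.5; 0 0 0 -0.03 0.5' >/dev/null; python3 st.py
```

```text
F [-0.497  0.402 -1.136] M [ 0.04  -0.036 -0.018] gap 0.0515 grip 21.4 yaw 66.6 [0.57  0.019 0.081]
```

```bash
python3 -m pendant '0 0 0 -0.01 0.5; 0 0 0 -0.02 0.5; 0 0 0 -0.03 0.5; 0 0 0 -0.03 0.5; 0 0 0 -0.03 0.5; 0 0 0 -0.03 0.5; 0 0 0 -0.03 0.5; 0 0 0 -0.03 0.5' |head -1; python3 st.py
```

```text
t: 22.25
F [-2.211  1.704 -0.522] M [ 0.586  0.611 -0.093] gap 0.0513 grip 21.3 yaw 69.3 [0.57  0.019 0.08 ]
```

```bash
python3 -m pendant '0 0 0 -0.01 0.5; 0 0 0 -0.02 0.5; 0 0 0 -0.03 0.5; 0 0 0 -0.03 0.5; 0 0 0 -0.03 0.5; 0 0 0 -0.03 0.5; 0 0 0 -0.03 0.5; 0 0 0 -0.03 0.5' >/dev/null; python3 st.py
```

```text
F [-2.05   2.256 -1.076] M [ 0.842  0.436 -0.423] gap 0.0517 grip 21.1 yaw 72.0 [0.571 0.019 0.081]
```

```bash
python3 -m pendant '0 0 0 0.01 0.5; 0 0 0 0.02 0.5; -0.003 -0.003 0 0.02 0.5; -0.005 -0.005 0 0.02 0.5; -0.005 -0.005 0 0.02 0.5; -0.005 -0.005 0 0.02 0.5; -0.005 -0.005 0 0.02 0.5; -0.005 -0.005 0 0.02 0.5' |head -1; python3 st.py
```

```text
t: 24.25
F [ 0.662 -2.645 -1.2  ] M [-1.048 -0.329 -0.198] gap 0.0516 grip 21.3 yaw 70.2 [0.57  0.02  0.081]
```

```bash
python3 -m pendant '0.002 0.003 0 0.004 0.5; 0.002 0.003 -0.005 0.004 0.5; 0.002 0.003 -0.01 0.004 0.5; 0.002 0.003 -0.015 0.004 0.5; 0.002 0.003 -0.02 0.004 0.5; 0.002 0.003 -0.02 0.004 0.5; 0.002 0.003 -0.02 0.004 0.5; 0.002 0.003 -0.02 0.004 0.5' |head -1; python3 st.py
```

```text
t: 25.25
F [ 0.924  0.975 -5.012] M [ 0.084 -0.151 -0.138] gap 0.0514 grip 22.3 yaw 69.84 [0.57  0.02  0.083]
```

```bash
python3 -m pendant '0 0 0 0.005 0.5; 0 0 -0.002 0.01 0.5; 0 0 -0.004 0.01 0.5; 0 0 -0.006 0.01 0.5; 0 0 -0.008 0.01 0.5; 0 0 -0.008 0.01 0.5; 0 0 -0.008 0.01 0.5; 0 0 -0.008 0.01 0.5' |head -1; python3 st.py
```

```text
t: 26.25
F [-0.138  0.203 -1.382] M [ 0.022  0.106 -0.069] gap 0.0516 grip 22.6 yaw 68.94 [0.57  0.02  0.084]
```

```bash
python3 -m pendant '0 0 -0.005 0 0.5; 0 0 -0.01 0 0.5; 0 0 -0.015 0 0.5; 0 0 -0.02 0 0.5; 0 0 -0.025 0 0.5; 0 0 -0.03 0 0.5; 0 0 -0.03 0 0.5; 0 0 -0.03 0 0.5' |head -1; python3 st.py
```

```text
t: 27.25
F [-0.222  0.664 -1.559] M [ 0.06   0.129 -0.013] gap 0.0514 grip 22.7 yaw 68.94 [0.57  0.02  0.088]
```

Free. Lift on, straight up.

```bash
python3 -m pendant '0 0 -0.03 0 0.5; 0 0 -0.07 0 0.5; 0 0 -0.12 0 0.5; 0 0 -0.17 0 0.5; 0 0 -0.23 0 0.5; 0 0 -0.29 0 0.5; 0 0 -0.35 0 0.5; 0 0 -0.35 0 0.5' |head -1; python3 st.py; python3 -m pendant '0 0 -0.06 0 0.5; 0 0 -0.12 0 0.5; 0 0 -0.17 0 0.5; 0 0 -0.17 0 0.5; 0 0 -0.17 0 0.5; 0 0 -0.17 0 0.5; 0 0 -0.17 0 0.5; 0 0 -0.17 0 0.5' |head -1; python3 st.py
```

```text
t: 28.25
F [ 0.397  0.51  -1.622] M [0.013 0.007 0.019] gap 0.0516 grip 22.8 yaw 68.94 [0.571 0.02  0.13 ]
t: 29.25
F [ 0.176 -0.194 -0.453] M [-0.042 -0.007  0.016] gap 0.0515 grip 22.8 yaw 68.93 [0.57 0.02 0.15]
```

```bash
python3 -m pendant '-0.01 -0.06 0 0 0.5; -0.03 -0.17 0 0 0.5; -0.06 -0.33 0 0 0.5; -0.09 -0.5 0 0 0.5; -0.12 -0.66 0 0 0.5; -0.15 -0.82 0 0 0.5; -0.17 -0.93 0 0 0.5; -0.173 -0.951 0 0 0.5' |head -1; python3 st.py; python3 -m pendant '-0.03 -0.15 0 0 0.5; -0.06 -0.32 0 0 0.5; -0.09 -0.5 0 0 0.5; -0.12 -0.66 0 0 0.5; -0.15 -0.82 0 0 0.5; -0.17 -0.93 0 0 0.5; -0.173 -0.951 0 0 0.5; -0.173 -0.951 0 0 0.5' |head -1; python3 st.py
```

```text
t: 30.25
F [-0.016 -0.099 -0.515] M [-0.073  0.001 -0.038] gap 0.0515 grip 22.8 yaw 69.0 [0.57  0.137 0.15 ]
t: 31.25
F [-0.361 -0.038 -0.297] M [-0.044  0.005 -0.038] gap 0.0514 grip 22.8 yaw 68.94 [0.57  0.251 0.15 ]
```

```bash
python3 -m pendant '0 0 0.05 0 0.5; 0 0 0.15 0 0.5; 0 0 0.28 0 0.5; 0 0 0.41 0 0.5; 0 0 0.54 0 0.5; 0 0 0.66 0 0.5; 0 0 0.77 0 0.5; 0 0 0.85 0 0.5' |head -1; python3 st.py; python3 -m pendant '0 0 0.05 0 0.5; 0 0 0.12 0 0.5; 0 0 0.19 0 0.5; 0 0 0.26 0 0.5; 0 0 0.33 0 0.5; 0 0 0.39 0 0.5; 0 0 0.43 0 0.5; 0 0 0.43 0 0.5' |head -1; python3 st.py
```

```text
t: 32.25
F [ 0.179 -0.353 -0.389] M [-0.013 -0.006 -0.018] gap 0.0519 grip 22.8 yaw 68.94 [0.57  0.251 0.047]
t: 33.25
F [ 0.105 -0.533 -0.283] M [-0.026 -0.043 -0.015] gap 0.0517 grip 22.8 yaw 68.94 [ 0.57   0.251 -0.004]
```

```bash
python3 -m pendant '0 0 0.015 0 0.5; 0 0 0.03 0 0.5; 0 0 0.045 0 0.5; 0 0 0.06 0 0.5; 0 0 0.075 0 0.5; 0 0 0.09 0 0.5; 0 0 0.1 0 0.5; 0 0 0.1 0 0.5' |head -1; python3 st.py; python3 -m pendant '0 0 0.005 0 0.5; 0 0 0.01 0 0.5; 0 0 0.015 0 0.5; 0 0 0.02 0 0.5; 0 0 0.025 0 0.5; 0 0 0.03 0 0.5; 0 0 0.03 0 0.5; 0 0 0.03 0 0.5' |head -1; python3 st.py
```

```text
t: 34.25
F [-0.666  0.64  -1.317] M [ 0.019 -0.019 -0.009] gap 0.0514 grip 22.8 yaw 68.94 [ 0.57   0.252 -0.016]
t: 35.25
F [-0.278  0.131 -1.092] M [ 0.044 -0.002 -0.005] gap 0.0516 grip 22.8 yaw 68.94 [ 0.57   0.252 -0.019]
```

```bash
python3 -m pendant '0 0 0.004 0 0.5; 0 0 0.008 0 0.5; 0 0 0.012 0 0.5; 0 0 0.016 0 0.5; 0 0 0.02 0 0.5; 0 0 0.02 0 0.5; 0 0 0.02 0 0.5; 0 0 0.02 0 0.5' |head -1; python3 st.py
```

```text
t: 36.25
F [ 0.878 -0.191 -0.454] M [-0.006 -0.02   0.003] gap 0.0516 grip 22.8 yaw 68.94 [ 0.57   0.252 -0.022]
```

```bash
python3 -m pendant '0 0 0.002 0 0.5; 0 0 0.004 0 0.5; 0 0 0.006 0 0.5; 0 0 0.008 0 0.5; 0 0 0.01 0 0.5; 0 0 0.01 0 0.5; 0 0 0.01 0 0.5; 0 0 0.01 0 0.5' |head -1; python3 st.py
```

```text
t: 37.25
F [-1.587 -1.376  0.479] M [0.009 0.318 0.011] gap 0.0514 grip 22.9 yaw 68.94 [ 0.57   0.252 -0.023]
```

```bash
python3 -m pendant '0 0 0.001 0 0.5; 0 0 0.002 0 0.5; 0 0 0.004 0 0.5; 0 0 0.006 0 0.5; 0 0 0.008 0 0.5; 0 0 0.008 0 0.5; 0 0 0.008 0 0.5; 0 0 0.008 0 0.5' |head -1; python3 st.py
```

```text
t: 38.25
F [-4.742 -0.277  9.897] M [-0.336  1.546 -0.033] gap 0.0515 grip 23.6 yaw 68.96 [ 0.57   0.252 -0.023]
```

```bash
python3 -m pendant '0 0 -0.003 0 0.5; 0 0 -0.003 0 0.62; 0 0 -0.003 0 0.65; 0 0 -0.003 0 0.68; 0 0 -0.003 0 0.72; 0 0 -0.003 0 0.78; 0 0 -0.003 0 0.88; 0 0 -0.003 0 0.95' |head -1; python3 st.py
python3 -m pendant '0 0 0 0 0.95; 0 0 0 0 0.95; 0 0 -0.05 0 0.95; 0 0 -0.15 0 0.95; 0 0 -0.3 0 0.95; 0 0 -0.5 0 0.95; 0 0 -0.7 0 0.95; 0 0 -0.7 0 0.95'|head -1; python3 st.py
python3 -m pendant '0 0 -0.2 0 0.95; 0 0 -0.4 0 0.95; 0 0 -0.6 0 0.95; 0 0 -0.7 0 0.95; 0 0 -0.7 0 0.95; 0 0 -0.7 0 0.95; 0 0 -0.7 0 0.95; 0 0 -0.7 0 0.95'|head -1; python3 st.py
python3 - <<'E'
from h import *
np.set_printoptions(precision=4,suppress=True)
C=cams()
for n,c in C.items(): cv2.imwrite(f"pics/end_{n}.png",c["pixels"])
for n,c in C.items():
    print(n,"expected cap top px",proj(c,np.array([.570,.252,.039])),"floor",proj(c,np.array([.570,.252,.003])))
    im=c["pixels"]; u,v=proj(c,np.array([.570,.252,.039])).astype(int)
    hsv=cv2.cvtColor(im,cv2.COLOR_BGR2GRAY)[max(v-40,0):v+40:4,max(u-48,0):u+48:4]; print(hsv)
E
```

```text
t: 39.25
F [ 0.924 -0.426 -0.62 ] M [-0.006  0.02   0.051] gap 0.0812 grip 0.0 yaw 68.94 [ 0.57   0.252 -0.023]
t: 40.25
F [-0.805 -0.26   0.245] M [ 0.004  0.014 -0.035] gap 0.0811 grip 0.0 yaw 68.96 [0.572 0.253 0.064]
t: 41.25
F [-0.833  0.483 -0.51 ] M [-0.031 -0.    -0.031] gap 0.0812 grip 0.0 yaw 68.94 [0.57  0.251 0.144]
scene expected cap top px [210.5605 189.8588] floor [211.3845 201.6759]
[[ 95  99  98  94 100  94  97  90  98  98  96  92  84  80  92  86  78  69
   95 101 111 111  60  41]
 [ 95 100  91  91  94  94  97  86  83  79  86  91  86  82  89  89  83  69
   86  89  94 104  63  48]
 [ 94  98  95  96  93  85  90  97  86  82  92  88  92  95  94  83  87  69
   87  84  88  96  54  47]
 [ 90  91  91  97  82  86  91  93  97  91  75  82  89  85  78  90  96 104
  106 106  91  90  56  43]
 [ 92  81  93  94  86  91  87  97 115 165 173 198 191 212 218 219 218 216
  215 215 214 212 167 150]
 [ 90  94  95  99 141 188 210 214 213 218 212 215 181 143 155 193 216 219
  211 217 219 214 175 152]
 [ 99 161 212 221 220 220 219 217 217 218 218 218 218 220 219 181 142 138
   43  69 140 216 
[... 4805 characters left out ...]
81  75  78  80  78  76  84 100  96  98 105 103 101 100 102  91 101
   82  77  75  79  78  75]
 [ 67  78  79  74  75  82  77  77 102 100  94 100  99  98  98  91 101  98
   76  73  74  77  77  74]
 [ 75  67  76  77  75  79  77  78  76  94  99  97  88  95 100  97  96  81
   73  72  78  76  74  74]
 [ 75  38 100  78  78  79  77  76  74  76  78  91  97  97  90  77  69  77
   79  79  77  73  78  75]
 [159  61 121  71  74  77  77  77  73  75  74  74  78  75  81  71  70  76
   78  81  74  71  77  73]
 [152 114  74  73  74  75  80  72  77  77  73  81  76  77  77  73  77  74
   80  82  77  75  75  76]
 [148 122  53  78  77  76  77  73  81  75  72  74  76  76  78  72  73  78
   77  77  76  65  51  44]]
```

```bash
python3 -c "
from plant import *
print(job_done())"
```

```text
the job is handed in; nothing more can be done
None
```

I handed the job in at about 41 s: the cap came off after about 69° of turning, stands in the tray by the contact forces and rough camera pixel checks, and the arm is withdrawn; the hand-in returned no verdict.

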